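Clamp a specimen cup on the bench mixer

TASK

Put the yellow-lidded specimen cup upright into the black round holder on the bench mixer, then lock it down with the toggle clamp: push the red handle down past its dead point until it snaps over to its end stop and the rubber pad holds the cup by itself. Feel for the stop and do not force the handle, do not tip the sample, and leave the two red-lidded cups where they stand.

Things in the scene. Friction and masses are not known exactly. Their poses are not given: they have to be found in the camera images.
- mixer: White bench mixer, 130 mm (its x) by 215 mm (its y), fixed on the worktop. Origin: centre of its underside, z up; control knobs on the -x side. Its aluminium platform (top at 62 mm) on stiff rubber mounts carries the cup holder at y +50 mm and the toggle clamp at y -50 mm, whose red handle points to -y. Pushing on mixer or clamp with more than 25 N damages them.
- clamp_pivot (a point): Fixed pivot of the clamp's arm, at mixer x 0, y -50, z 150 mm. Handle: red round sleeve, 20 mm thick, 65 mm long, in the plane x = 0. Its end goes (mixer y, z in mm) from -166, 276 (open, sleeve 53 deg above level) by -192, 266 and -214, 240 to -206, 171 (locked, near level). All nominal: the handle is set by hand on a toothed hub 100 mm from its end, up to 17 deg higher or lower, not reported.
- toggle_bar (a joint): Clamp arm, rad: 0 = raised (as found; tip at mixer y -67, z 250 mm), about 1.69 = pad on the lid. Pushing the top of the sleeve takes up to 12 N just before the dead point, then nothing as the handle snaps some 6 mm on to its end stop, then rises again, about 3 N per mm. Let go too early, it springs back. The arm hardly moves near the dead point: this angle cannot show that it has locked.
- cup_nest: Black round cup holder, fixed on the mixer's platform. Origin: centre of its pocket's floor, 66 mm above the worktop, z up, axes as the mixer's. Pocket 54.6 mm across and 18 mm deep, outside 68 mm.
- cup_center (a point): Centre, half-way up, of the clear specimen cup with the yellow screw lid, loose on the worktop, 61 mm high, 50 to 100 g; z up. Lid 62 mm across, its top 30 mm above this point and its lower edge 21 mm above it; the body tapers from 57 mm under the lid to 48 mm at the foot.
- red_a_center (a point): Centre, half-way up, of a red-lidded specimen cup of the same size, to be left alone.
- red_b_center (a point): Centre, half-way up, of the other red-lidded specimen cup, to be left alone.
There are look-alikes about, which are no part of the job. Of the things like the part that bears cup_center, leave any that is orange; of the rest the smaller one is meant.

How it is judged:
On the way:
1. the yellow-lidded cup stands in the holder, not yet clamped (horizontal distance between cup_center and cup_nest below 0.004 m and z of cup_center in the frame of cup_nest below 0.034 m and contact force between cup_nest and anything else below 10 N), for 0.2 s.
At the end, for the whole second after the job is handed in: The yellow-lidded cup stands upright (within 0.06 rad) on the floor of the holder, within 4 mm of its centre, and the locked clamp alone presses it down with more than 15 N (contact force between cup_nest and anything else above 15 N and horizontal distance between cup_center and cup_nest below 0.004 m and z of cup_center in the frame of cup_nest below 0.034 m and angle between cup_center's own z axis and vertical below 0.06 rad); the robot touches nothing.
It fails at once if the fingers push on the mixer or its clamp with more than 25 N (contact force between the fingers and mixer above 25 N).
It fails at once if the sample cup is tipped by more than 0.5 rad (angle between cup_center's own z axis and vertical above 0.5 rad).
It fails at once if a red-lidded cup is moved by more than 15 mm (distance of any of red_a_center, red_b_center from where it was at the start of the episode above 0.015 m).
It also fails if it takes over 58 s, if anything falls off the work surface, if the arm or the gripper's body presses on something with over 40 N, if the wrist force passes 120 N, or if a joint passes its speed limit or range.

ROBOT

A 6-joint arm with a two-finger parallel gripper is mounted at the origin on a cart in front of the work surface, level with it; the furniture and walls round the work are solid. World frame = base frame: x ahead of the robot, y to its left, z up, the work surface at z = 0. Lengths are in m, angles in rad, forces in N, time in s.
With the tool pointing down it reaches from about 0.3 to 0.775 m from the base axis. Payload 14.6 kg.
Tool frame: the origin (TCP) lies at the very end of the fingers, on their centre line; the grasp point (between the pads) lies 19 mm behind it; z points along the fingers, y is the line along which they close (so a half turn about z gives the same grasp; the last joint's range is limited). The gripper opens to 94 mm and grips with 3 to 60 N. Pads are 16 mm wide; open, the fingers measure 119 mm over their backs; the gripper's body (75 mm by 177 mm) begins 78 mm behind the grasp point.
Start: joints at [1.275, 0.3, 1.521, -0, 1.321, -0.067], TCP at [0.125, 0.536, 0.205] pointing down, gripper open.
Joint ranges: [-3.03, 3.03], [-0.79, 2.21], [0.23, 2.52], [-1.04, 4.18], [0, 3.07], [-2.55, 2.55]. Speed limits (rad/s): [2.22, 2.22, 2.57, 3.14, 3.14, 3.14].

INTERFACE

Orientations are given as [roll, pitch, yaw] about the fixed x, y, z axes, in that order (R = Rz(yaw) Ry(pitch) Rx(roll)).
In Python, from station import ctrl gives the robot as it stands.
- The arm moves only by the shell command python3 -m pendant 'ROWS' [OPENING] [FORCE]. ROWS is JSON, a list of rows, each a list of 2 entries, a list of its own where there are three numbers: the shift along the world's x, y, z in cm, then the turn about the world's z in rad. A call has 1 to 20 rows; each row shifts and turns the commanded pose from where the row before left it; what a row does not reach is not made up. A row lasts 1/12 s, in which the tool goes at most 41.7 mm and 7.16 degrees, less where a joint would pass 70% of its speed; a pose out of reach is approached as far as the arm can. A call is refused whole if a number of a shift passes 4.17 or a number of a turn 0.125, either way. A call with a gripper value outside its range is refused whole. OPENING is the opening, from 0 (shut) to 1 (fully open), set as the call begins (- or left out, the last holds). The fingers move at their own pace and stop on an object; FORCE is the grip in N (left out, the last holds). Time passes only in rows, so rows that do not move let the fingers close. It gives the time, the measured TCP pose, the force, the opening and the grip force at its end, in the units of the state.
- ctrl.get_obs(): the state, without advancing time (a new reading comes with each control period).
- ctrl.camera(name): name is "scene" or "top" or "wrist"; returns a dict with "color" (480x640x3 uint8, red, green, blue), "intrinsics" (3x3 intrinsics, pixels), "camera_from_world" (4x4, takes a point from world to camera coordinates). Camera axes: x right, y down, z forward; pixel columns grow to the right and rows downward; lengths in m; the calibration is good to about 2 mm. A picture is of the moment at which its call begins. There is no depth.
- ctrl.hand_in(): hands the job in; it is judged then, once.
The state is a dict: "time_s": time; "qpos": joint angles; "joint_vel": joint speeds; "tau": joint torques, N m; "ee_pos": TCP position; "eef_rot": TCP orientation; "force": force on the tool from outside, world axes, zero at the start; "moment": the same for the moment, N m; "grip_width": finger opening in m; "grip_force": force on a finger pad.
Only numpy, scipy, OpenCV 4.12 (cv2) and the standard library are available. Lean on these libraries where they do the work, as an engineer would, in place of code of your own. Each camera call takes 0.05 s, during which the arm holds its last target. There are 200 camera calls.

## Working session

There is one attempt and no reset: what is moved stays moved. The work goes in short steps, Python scripts to look and compute and a shell command to move; the robot and the scene stay as the last step left them, time stands still between calls to the robot, and variables do not carry over. Pictures are saved under pics/ and viewed, at most 10 in all, crops included, and the job is handed in when it is done.

```bash
mkdir -p pics; ls; python3 - <<'E'
from station import ctrl
import cv2
for n in ["scene","top"]:
    c=ctrl.camera(n); cv2.imwrite(f"pics/{n}1.png",c["color"][:,:,::-1])
    print(n,c["intrinsics"].tolist(),c["camera_from_world"].round(4).tolist())
o=ctrl.get_obs(); print({k:o[k] for k in("time_s","ee_pos","eef_rot","force","grip_width")})
E
```

```text
pics
scene [[602.871684133379, 0.0, 317.21502577044356], [0.0, 602.871684133379, 227.54131267476674], [0.0, 0.0, 1.0]] [[0.8656, -0.5007, 0.0045, -0.3347], [-0.3762, -0.6561, -0.6542, 0.3842], [0.3305, 0.5646, -0.7563, 1.5702], [0.0, 0.0, 0.0, 1.0]]
top [[476.7589759916561, 0.0, 323.1237088356514], [0.0, 476.7589759916561, 246.38419640199584], [0.0, 0.0, 1.0]] [[-0.0269, -0.9994, -0.02, 0.2127], [-0.9896, 0.0294, -0.1407, 0.5044], [0.1412, 0.016, -0.9899, 1.2472], [0.0, 0.0, 0.0, 1.0]]
{'time_s': 0.1, 'ee_pos': array([0.1246879 , 0.53546286, 0.20496911]), 'eef_rot': array([-3.14064381e+00, -4.93608167e-05,  2.91279472e+00]), 'force': array([0.2924229 , 0.19003048, 0.41716403]), 'grip_width': 0.09388602541977353}
```

View pics/scene1.png

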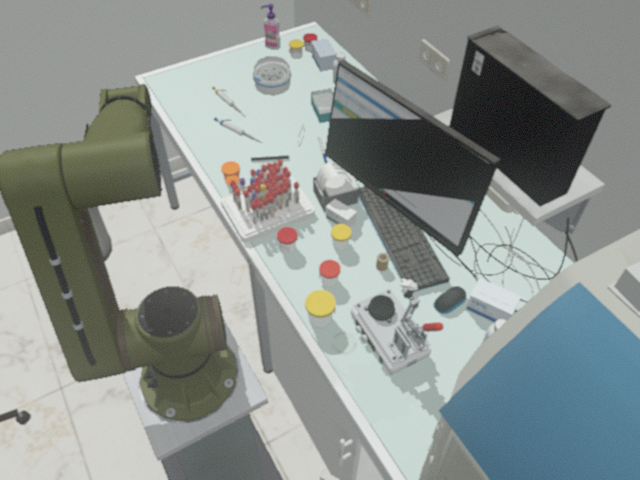

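View pics/top1.png

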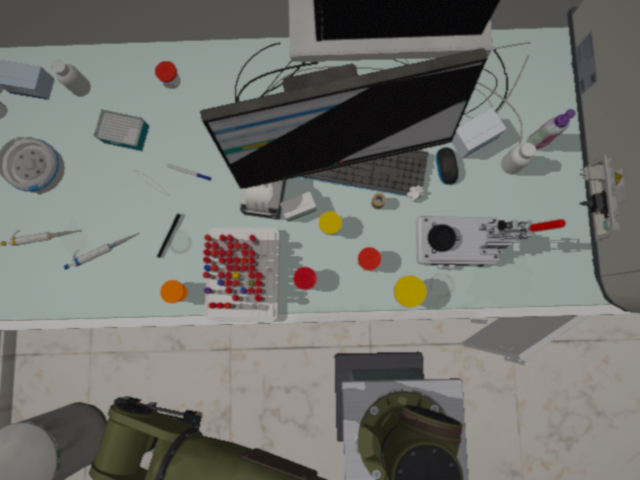

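The top view shows four candidates. The small yellow lid is at (330,223), the larger yellow jar at (410,291), and the reds at (305,278) and (369,259). The holder is at (442,237) and the handle sleeve runs from (530,228) to (564,224). In the scene view, the small yellow lid is at (341,232), the holder at (381,306) and the handle end at (441,326).

```bash
cat > h.py <<'E'
import numpy as np,cv2
from station import ctrl
def ray(c,uv):
    K,T=c["intrinsics"],c["camera_from_world"];R,t=T[:3,:3],T[:3,3]
    d=R.T@np.linalg.solve(K,[*uv,1.]);return -R.T@t,d/np.linalg.norm(d)
def onz(c,uv,z):
    o,d=ray(c,uv);return o+d*(z-o[2])/d[2]
def tri(cs,uvs):
    A=0;b=0;P=[]
    for c,uv in zip(cs,uvs):
        o,d=ray(c,uv);M=np.eye(3)-np.outer(d,d);A=A+M;b=b+M@o;P.append((o,M))
    x=np.linalg.solve(A,b);return x.round(4),[round(float(np.linalg.norm(M@(x-o)))*1e3,1) for o,M in P]
def blob(img,lo,hi,near,r=40,minv=60):
    h=cv2.cvtColor(img,cv2.COLOR_RGB2HSV);m=cv2.inRange(h,(lo,130,minv),(hi,255,255))
    if lo==0:m|=cv2.inRange(h,(170,130,minv),(180,255,255))
    n,l,s,c=cv2.connectedComponentsWithStats(m)
    k=[i for i in range(1,n) if np.hypot(*(c[i]-near))<r and s[i,4]>15]
    k=max(k,key=lambda i:s[i,4]);ys,xs=np.where(l==k);return c[k],s[k],np.c_[xs,ys]
E
python3 - <<'E'
from h import *
S,T=ctrl.camera("scene"),ctrl.camera("top")
for n,lo,hi,a,b in [("yel",20,35,(341,232),(330,223)),("big",20,35,(320,302),(410,291)),("redA",0,8,(287,236),(305,278)),("redB",0,8,(330,269),(369,259)),("handle",0,8,(433,326),(547,226))]:
    p,s1,x1=blob(S["color"],lo,hi,a,12);q,s2,x2=blob(T["color"],lo,hi,b,12)
    print(n,p.round(1),s1,q.round(1),s2,tri([S,T],[p,q]),onz(T,q,.061).round(4))
    if n=="handle":
        for x,c in((x1,S),(x2,T)):
            m=x.mean(0);v=np.linalg.svd(x-m,full_matrices=False)[2][0];v*=np.sign(v[0]);t=(x-m)@v;print((m+v*t.min()).round(1),(m+v*t.max()).round(1))
print("nest",tri([S,T],[(381,304),(442,237)]),onz(T,(442,237),.084))
cv2.imwrite("pics/crop.png",np.hstack([cv2.resize(S["color"][250:390,330:470,::-1],(400,400),interpolation=2),cv2.resize(T["color"][170:310,405:545,::-1],(400,400),interpolation=2)]))
E
```

```text
yel [340.6 232. ] [332 225  18  15 203] [329.8 222.3] [319 211  23  23 415] (array([0.5714, 0.1786, 0.0589]), [0.2, 0.2]) [0.5711 0.1785 0.061 ]
big [319.9 303.7] [307 292  27  24 363] [409.8 291. ] [394 276  33  31 798] (array([ 0.3821, -0.0219,  0.0752]), [0.1, 0.1]) [ 0.3828 -0.0243  0.061 ]
redA [286.4 234.1] [278 228  18  14 136] [304.5 277.8] [294 267  22  23 402] (array([0.4244, 0.2492, 0.0635]), [0.5, 0.5]) [0.425  0.2491 0.061 ]
redB [329.4 268.3] [321 261  18  16 213] [369.1 258.4] [358 248  23  22 404] (array([0.4714, 0.0776, 0.0599]), [0.1, 0.1]) [0.4713 0.0778 0.061 ]
handle [434.  325.4] [424 324  18   5  49] [547.1 225.1] [529 220  36  11 250] (array([ 0.5138, -0.3055,  0.2566]), [2.0, 2.0]) [ 0.546  -0.3941  0.061 ]
[424.  325.1] [441.  325.6]
[529. 228.] [564.2 222.4]
nest (array([ 0.519 , -0.1106,  0.0868]), [0.4, 0.4]) [ 0.5189852  -0.11107656  0.084     ]
```

View pics/crop.png

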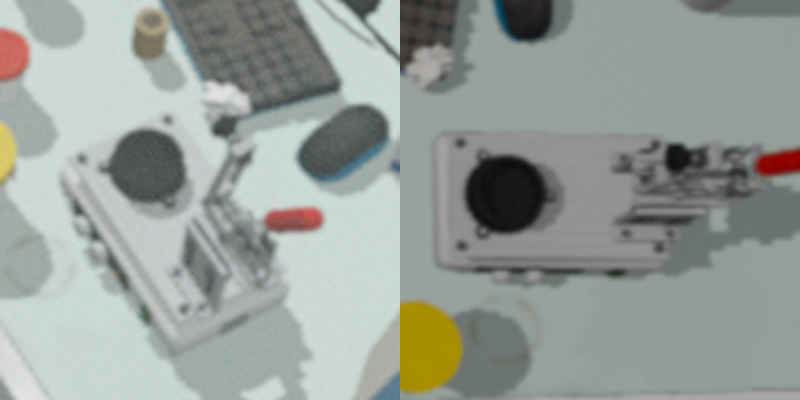

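The crop shows the holder as a dark disc in the left half of the mixer, with the clamp arm raised and its handle pointing to -y. Mixer yaw is near zero. Next I check the monitor clearance, refine the holder position and take a handle estimate.

```bash
python3 - <<'E'
from h import *
S,T=ctrl.camera("scene"),ctrl.camera("top")
print("mon L",tri([S,T],[(327,160),(241,187)]),"mon R",tri([S,T],[(463,250),(466,118)]))
print("mon TL",tri([S,T],[(338,65),(204,112)]))
def circ(c,near):
    g=cv2.cvtColor(c["color"],cv2.COLOR_RGB2GRAY);m=(g<75).astype(np.uint8)
    m=cv2.morphologyEx(m,cv2.MORPH_OPEN,np.ones((5,5)))
    n,l,s,ce=cv2.connectedComponentsWithStats(m);k=l[near[1],near[0]];print(s[k],ce[k])
    cn=max(cv2.findContours((l==k).astype(np.uint8),0,1)[0],key=len);e=cv2.fitEllipse(cn);print(e);return e[0]
q=circ(T,(442,237));p=circ(S,(381,306))
print("nest",tri([S,T],[p,q]),onz(T,q,.084),onz(S,p,.084))
# mixer outline near/far/left edges in top view -> housing corners on top z~.05
for uv in [(418,218),(417,263)]: print(onz(T,uv,.055))
E
```

```text
mon L (array([0.6545, 0.4015, 0.1356]), [0.4, 0.4]) mon R (array([ 0.7626, -0.146 ,  0.2189]), [20.3, 20.3])
mon TL (array([0.6971, 0.408 , 0.4723]), [9.4, 9.4])
[428 225  29  27 619] [441.60096931 237.55088853]
((441.5859069824219, 237.54251098632812), (26.5075626373291, 28.041353225708008), 97.65576171875)
[     0      0    640    480 282149] [309.59916569 246.98713091]
((319.5, 239.5), (557.3566284179688, 771.0567016601562), 90.0)
nest (array([ 0.4277, -0.031 ,  0.353 ]), [49.8, 49.8]) [ 0.5175955  -0.10992126  0.084     ] [0.49064553 0.16716554 0.084     ]
[ 0.57673075 -0.05732682  0.055     ]
[ 0.45615791 -0.04808874  0.055     ]
```

```bash
python3 -m pendant '[[[2.7,-2.2,0],-0.084],[[2.7,-2.2,0],-0.084],[[2.7,-2.2,0],-0.084],[[2.7,-2.2,0],-0.084],[[2.7,-2.2,0],-0.084],[[2.7,-2.2,0],-0.084],[[2.7,-2.2,0],-0.084],[[2.7,-2.2,0],-0.084],[[2.7,-2.2,0],-0.084],[[2.7,-2.2,0],-0.084],[[2.7,-2.2,0],-0.084],[[2.7,-2.2,0],-0.084],[[2.7,-2.2,0],-0.084],[[2.7,-2.2,0],-0.084],[[2.7,-2.2,0],-0.084],[[2.7,-2.2,0],-0.084],[[0,0,0],0],[[0,0,0],0]]' 1
python3 - <<'E'
from h import *
W=ctrl.camera("wrist");cv2.imwrite("pics/w1.png",W["color"][:,:,::-1])
T=W["camera_from_world"];print((-T[:3,:3].T@T[:3,3]).round(3),T[:3,:3].round(2).tolist())
for z in(.061,):
    p,s,x=blob(W["color"],20,35,(320,240),400);print(p,s,onz(W,p,z))
E
```

```text
time_s: 1.8
ee_pos: [0.5573, 0.1826, 0.2048]
eef_rot: [-3.141, 0.0, 1.567]
force: [-1.0, -0.8, 0.0]
grip_width: 0.0941
grip_force: 0.0
[0.558 0.25  0.385] [[1.0, -0.0, -0.0], [-0.0, -0.97, 0.24], [-0.0, -0.24, -0.97]]
[330.78034301 231.66391821] [ 300  201   62   62 3032] [0.57144434 0.1798525  0.061     ]
```

View pics/w1.png

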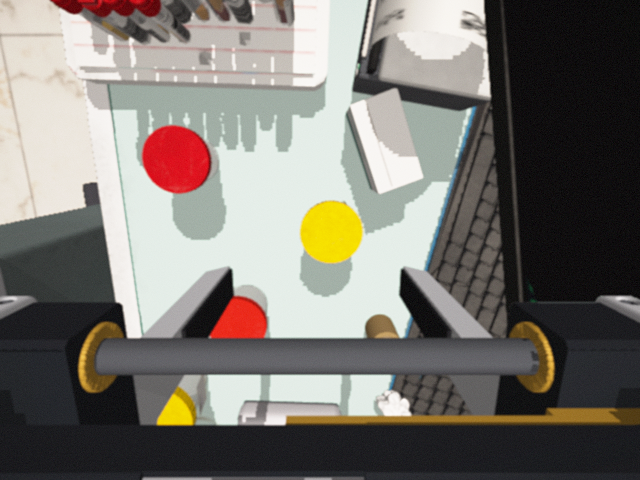

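The small yellow lid is centred at (331,232), giving world (0.571, 0.180), which agrees with the first estimate. I'm going down to grip the lid.

```bash
python3 -m pendant '[[[1.4,-0.3,0],0],[[0,0,-3],0],[[0,0,-3],0],[[0,0,-3],0],[[0,0,-3],0],[[0,0,-2.4],0],[[0,0,-1.5],0],[[0,0,-0.9],0],[[0,0,0],0],[[0,0,0],0]]' 1
python3 -m pendant '[[[0,0,0],0],[[0,0,0],0],[[0,0,0],0],[[0,0,0],0],[[0,0,0],0],[[0,0,0],0],[[0,0,0],0],[[0,0,0],0],[[0,0,0],0],[[0,0,0],0]]' 0.5 20
```

```text
time_s: 2.68
ee_pos: [0.5706, 0.1813, 0.0382]
eef_rot: [3.141, -0.0, 1.57]
force: [0.6, -0.7, -0.0]
grip_width: 0.094
grip_force: 0.0
time_s: 3.52
ee_pos: [0.5709, 0.1807, 0.0377]
eef_rot: [3.141, -0.0, 1.569]
force: [-0.0, -0.2, 5.3]
grip_width: 0.0619
grip_force: 20.0
```

```bash
python3 -m pendant '[[[0,0,1],0],[[0,0,2.5],0],[[0,0,3],0],[[0,0,3],0],[[0,0,3],0],[[0,0,1],0],[[-0.6,-2.5,0],0],[[-0.6,-2.5,0],0],[[-0.6,-2.5,0],0],[[-0.6,-2.5,0],0],[[-0.6,-2.5,0],0],[[-0.6,-2.5,0],0],[[-0.6,-2,0],0],[[-0.6,-1,0],0],[[-0.6,0,0],0],[[0,0,0],0],[[0,0,0],0]]'
python3 - <<'E'
from h import *
W=ctrl.camera("wrist");cv2.imwrite("pics/w2.png",W["color"][:,:,::-1])
S,T=ctrl.camera("scene"),ctrl.camera("top")
cv2.imwrite("pics/st2.png",np.hstack([cv2.resize(S["color"][230:370,330:470,::-1],(400,400),interpolation=2),cv2.resize(T["color"][170:310,440:580,::-1],(400,400),interpolation=2)]))
E
```

```text
time_s: 4.93
ee_pos: [0.5167, 0.0016, 0.1725]
eef_rot: [3.142, -0.0, 1.569]
force: [-0.5, 0.7, 0.0]
grip_width: 0.062
grip_force: 20.0
```

View pics/w2.png

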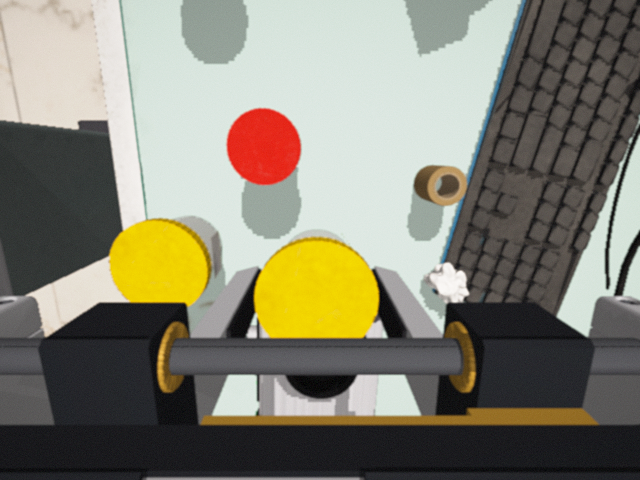

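The wrist view shows the holder's front arc around (321,385), with the cup held straight. I fit the rim circle with its known radius.

```bash
python3 - <<'E'
from h import *
from scipy.optimize import least_squares
W=ctrl.camera("wrist");g=cv2.cvtColor(W["color"],cv2.COLOR_RGB2GRAY)
P=[]
for u in range(292,352):
    col=g[376:412,u].astype(int); k=np.where((col[:-1]<70)&(col[1:]-col[:-1]>25))[0]
    if len(k): P.append(onz(W,(u,376+k[-1]+.5),.084)[:2])
P=np.array(P)
f=least_squares(lambda c:np.hypot(*(P-c).T)-.034,P.mean(0)+[0,.03],loss="soft_l1",f_scale=.0005)
print(len(P),f.x,np.abs(f.fun).mean())
g2=least_squares(lambda c:np.hypot(*(P-c[:2]).T)-c[2],[*f.x,.034],loss="soft_l1",f_scale=.0005);print(g2.x)
p,s,x=blob(W["color"],20,35,(317,290),60);print("lid in hand centre x",onz(W,(s[0]+s[2]/2,290),.197),p,s)
E
```

```text
60 [ 0.5205204  -0.11237416] 0.0002470820110777498
[ 0.52056741 -0.11327646  0.03319709]
lid in hand centre x [0.51714576 0.00602315 0.197     ] [316.03891598 291.77231808] [  253   237   127   102 10664]
```

```bash
python3 -m pendant '[[[0.3,-3,0],0],[[0,-3,0],0],[[0,-3,0],0],[[0,-1.5,0],0],[[0,-0.8,0],0],[[0,0,0],0],[[0,0,-2],0],[[0,0,-2],0],[[0,0,-1],0],[[0,0,0],0],[[0,0,0],0]]'
```

```text
time_s: 6.05
ee_pos: [0.5199, -0.1116, 0.1227]
eef_rot: [-3.141, -0.0, 1.57]
force: [-0.1, 0.4, -1.0]
grip_width: 0.0618
grip_force: 20.0
```

```bash
python3 -m pendant '[[[0,0,-0.5],0],[[0,0,-0.3],0],[[0,0,0],0]]'; python3 -m pendant '[[[0,0,-0.4],0],[[0,0,-0.4],0],[[0,0,-0.2],0],[[0,0,0],0]]'
```

```text
time_s: 6.3
ee_pos: [0.5198, -0.1122, 0.1144]
eef_rot: [3.142, -0.0, 1.569]
force: [-1.1, -1.2, -0.3]
grip_width: 0.0617
grip_force: 20.0
time_s: 6.63
ee_pos: [0.5196, -0.1123, 0.1039]
eef_rot: [-3.141, -0.0, 1.569]
force: [0.6, 0.0, -0.6]
grip_width: 0.0617
grip_force: 20.0
```

Free entry. Lowering the last bit, then releasing and retreating upward with a side look.

```bash
python3 -m pendant '[[[0,0,-0.1],0],[[0,0,-0.05],0],[[0,0,0],0]]'; python3 -m pendant '[[[0,0,0],0],[[0,0,0],0],[[0,0,0],0],[[0,0,0],0],[[0,0,0],0]]' 1
python3 -m pendant '[[[0,0,1.5],0],[[0,0,3],0],[[0,0,3],0],[[0,1.0,3],0],[[0,3,3],0],[[0,3,0],0],[[0,3,0],0],[[0,0,0],0],[[0,0,0],0]]' 
python3 - <<'E'
from h import *
W=ctrl.camera("wrist");S,T=ctrl.camera("scene"),ctrl.camera("top")
im=np.hstack([cv2.resize(c[:,:,::-1],(400,400),interpolation=2) for c in (S["color"][250:390,330:470],T["color"][170:310,440:580])])
cv2.imwrite("pics/v3.png",im)
for c,a in((S,(381,295)),(T,(442,235))):
    p,s,x=blob(c["color"],20,35,a,25);print(p,s,onz(c,p,.127))
for c,a in((S,(433,326)),(T,(547,226))):
    try:
        p,s,x=blob(c["color"],0,8,a,15,40);m=x.mean(0);v=np.linalg.svd(x-m,full_matrices=False)[2][0];v*=np.sign(v[0]);t=(x-m)@v;print((m+v*t.min()).round(1),(m+v*t.max()).round(1),s)
    except ValueError:print("none")
E
```

```text
time_s: 6.88
ee_pos: [0.5198, -0.1124, 0.1034]
eef_rot: [3.141, 0.0, 1.569]
force: [-3.0, -0.2, 4.5]
grip_width: 0.0619
grip_force: 20.0
time_s: 7.3
ee_pos: [0.5197, -0.1123, 0.1029]
eef_rot: [-3.142, -0.0, 1.569]
force: [-0.5, -0.0, 0.5]
grip_width: 0.0915
grip_force: 0.0
time_s: 8.05
ee_pos: [0.5197, -0.0119, 0.2375]
eef_rot: [3.141, 0.0, 1.571]
force: [-0.1, 0.5, 0.3]
grip_width: 0.0941
grip_force: 0.0
[382.87279152 297.37102473] [373 289  21  18 283] [ 0.51731659 -0.11650568  0.127     ]
[451.75       231.34285714] [440 224  22  12 140] [ 0.52590701 -0.12611292  0.127     ]
[438.9 328.2] [439.4 323.9] [437 324   5   5  19]
[529.8 227.9] [564.2 222.3] [530 220  35  11 240]
```

View pics/v3.png

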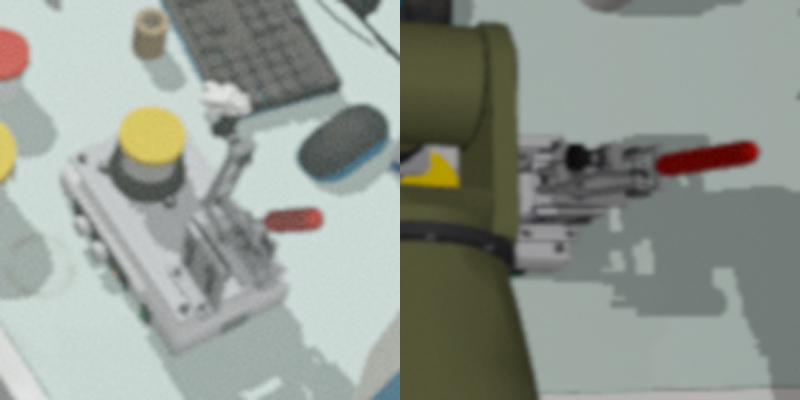

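The cup stands in the holder: in the scene crop the lid sits above the dark ring. The sleeve runs from about (424,327) to (442,327) in the scene view and from (530,228) to (564,222) in the top view.

```bash
python3 - <<'E'
from h import *
from scipy.optimize import least_squares
S,T=ctrl.camera("scene"),ctrl.camera("top")
print(tri([S,T],[(424,327.2),(529.5,228)]),tri([S,T],[(442.5,326.7),(564.3,222.3)]))
# handle model: sleeve in the plane x=0 of mixer; unknown yaw, tip (y,z), angle; ends are offset for cylinder
def pr(c,X):
    q=c["camera_from_world"][:3,:3]@X+c["camera_from_world"][:3,3];q=c["intrinsics"]@q;return q[:2]/q[2]
ob=[(S,(424.8,327.2),(441.7,326.7)),(T,(530,227.9),(563.7,222.4))]
N=np.array([.520,-.112])
def mod(p):
    psi,y,z,a=p;e=np.array([np.sin(psi),-np.cos(psi)])
    P=lambda yy,zz:np.array([*(N+e*(50-yy)),zz])
    return P(y,z),P(y+.065*1e0*np.cos(a)*1,z-.065*np.sin(a)),e
def M(p):
    psi,y,z,a=p;e=np.array([np.sin(psi),-np.cos(psi)])
    P=lambda yy,zz:np.array([*(N+e*(.05-yy)),zz])
    return P(y,z),P(y+.065*np.cos(a),z-.065*np.sin(a))
def r(p):
    t,b=M(p);o=[]
    for c,ub,ut in ob:o+=[*(pr(c,b)-ub),*(pr(c,t)-ut)]
    return np.array(o)
f=least_squares(r,[-.04,-.166,.276,.9],x_scale=[.1,.01,.01,.1]);print("yaw,y,z,angle",f.x,np.degrees(f.x[3]),M(f.x),f.fun.round(1))
E
```

```text
(array([ 0.5129, -0.2817,  0.2171]), [0.4, 0.4]) (array([ 0.5137, -0.3298,  0.2854]), [1.8, 1.8])
yaw,y,z,angle [-0.03285038 -0.16530733  0.27644326  0.85738491] 49.12453667236327 (array([ 0.51292834, -0.32719117,  0.27644326]), array([ 0.51432545, -0.28467701,  0.22729456])) [ 1.2 -1.7 -1.6  1.6  2.5 -1.2 -2.2  0.3]
```

```bash
python3 -m pendant '[[[0,0,3],0],[[0,0,3.2],0],[[0,0,3],0],[[0,-3.2,0],0],[[0,-3.5,0],0],[[-0.2,-3.5,0],0],[[-0.2,-3.5,0],0],[[-0.2,-3.5,0],0],[[0,-3.5,0],0],[[0,-3.5,0],0],[[0,-2.1,0],0],[[0,-1,0],0],[[0,0,0],0],[[0,0,-3],0],[[0,0,-2.2],0],[[0,0,-1.2],0],[[0,0,0],0],[[0,0,0],0]]' 0 20
python3 - <<'E'
from h import *
S,T=ctrl.camera("scene"),ctrl.camera("top")
im=np.hstack([cv2.resize(c[:,:,::-1],(400,400),interpolation=2) for c in (S["color"][230:370,360:500],T["color"][150:290,460:600])])
cv2.imwrite("pics/v4.png",im)
E
```

```text
time_s: 9.8
ee_pos: [0.5139, -0.2849, 0.2659]
eef_rot: [3.142, -0.0, 1.57]
force: [-0.3, 0.6, -0.0]
grip_width: 0.0007
grip_force: 0.0
```

View pics/v4.png

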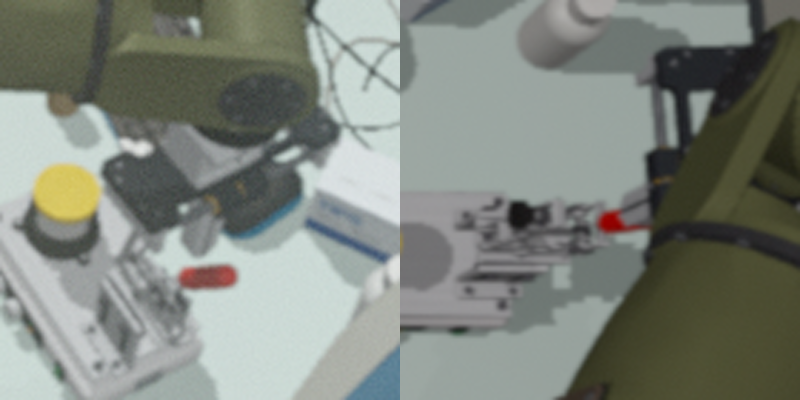

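The closed fingers hang just behind the sleeve, in line with it in x. Now pushing along the arc.

```bash
python3 -m pendant '[[[0,-0.6,0],0],[[0,-0.6,0],0],[[0,-0.3,0],0],[[0,0,0],0]]'; python3 -m pendant '[[[0,-0.4,-0.1],0],[[0,-0.4,-0.1],0],[[0,0,0],0]]'; python3 -m pendant '[[[0,-0.4,-0.1],0],[[0,-0.4,-0.1],0],[[0,0,0],0]]'
```

```text
time_s: 10.23
ee_pos: [0.5138, -0.3016, 0.2658]
eef_rot: [3.141, 0.0, 1.568]
force: [-0.6, 1.8, 3.2]
grip_width: 0.0003
grip_force: 1.6
time_s: 10.48
ee_pos: [0.5137, -0.3097, 0.2636]
eef_rot: [3.141, 0.001, 1.568]
force: [-0.8, 1.4, 4.1]
grip_width: 0.0007
grip_force: 1.7
time_s: 10.73
ee_pos: [0.5136, -0.3176, 0.2609]
eef_rot: [-3.141, -0.0, 1.568]
force: [0.3, 1.3, 2.6]
grip_width: 0.0002
grip_force: 1.2
```

```bash
python3 -m pendant '[[[0,-0.4,-0.2],0],[[0,-0.4,-0.2],0],[[0,-0.4,-0.3],0],[[0,0,0],0]]'; python3 -m pendant '[[[0,-0.4,-0.4],0],[[0,-0.4,-0.4],0],[[0,-0.4,-0.4],0],[[0,0,0],0]]'; python3 -m pendant '[[[0,-0.2,-0.4],0],[[0,-0.1,-0.4],0],[[0,0,0],0]]'
```

```text
time_s: 11.07
ee_pos: [0.5135, -0.3297, 0.2536]
eef_rot: [-3.141, 0.0, 1.568]
force: [-0.2, 0.1, 2.8]
grip_width: 0.0004
grip_force: 1.1
time_s: 11.4
ee_pos: [0.5135, -0.3415, 0.2417]
eef_rot: [-3.141, -0.0, 1.568]
force: [-2.0, 1.6, 3.3]
grip_width: 0.0007
grip_force: 1.9
time_s: 11.65
ee_pos: [0.5138, -0.343, 0.2342]
eef_rot: [-3.141, -0.002, 1.569]
force: [-1.9, 6.4, 5.7]
grip_width: 0.0007
grip_force: 3.7
```

```bash
python3 -m pendant '[[[0,-0.1,-0.4],0],[[0,0,-0.4],0],[[0,0,0],0]]'; python3 -m pendant '[[[0,0,-0.4],0],[[0,0,-0.4],0],[[0,0,0],0]]'; python3 -m pendant '[[[0,0,-0.4],0],[[0,0,-0.4],0],[[0,0,0],0]]'
```

```text
time_s: 11.9
ee_pos: [0.5141, -0.3442, 0.2259]
eef_rot: [3.141, -0.001, 1.57]
force: [1.1, 1.3, 1.6]
grip_width: 0.0004
grip_force: 1.2
time_s: 12.15
ee_pos: [0.5135, -0.3449, 0.2171]
eef_rot: [-3.14, -0.001, 1.569]
force: [0.4, 0.0, 0.0]
grip_width: 0.0004
grip_force: 0.3
time_s: 12.4
ee_pos: [0.5136, -0.3451, 0.2099]
eef_rot: [-3.141, 0.0, 1.569]
force: [0.8, -0.1, 4.4]
grip_width: 0.0008
grip_force: 2.2
```

```bash
for i in 1; do :; done; python3 -m pendant '[[[0,0,-0.3],0],[[0,0,0],0]]'; python3 -m pendant '[[[0,0,-0.3],0],[[0,0,0],0]]'; python3 -m pendant '[[[0,0,-0.3],0],[[0,0,0],0]]'
```

```text
time_s: 12.57
ee_pos: [0.5138, -0.3452, 0.2077]
eef_rot: [3.141, 0.001, 1.569]
force: [-0.7, 0.6, 7.6]
grip_width: 0.0005
grip_force: 3.8
time_s: 12.73
ee_pos: [0.5138, -0.3452, 0.205]
eef_rot: [3.141, 0.001, 1.569]
force: [-1.7, 0.4, 9.6]
grip_width: 0.0005
grip_force: 4.7
time_s: 12.9
ee_pos: [0.5138, -0.3454, 0.2022]
eef_rot: [3.141, 0.001, 1.569]
force: [-1.3, -0.0, 10.1]
grip_width: 0.0004
grip_force: 4.8
```

```bash
python3 - <<'E'
from h import *
S=ctrl.camera("scene")
cv2.imwrite("pics/v5.png",cv2.resize(S["color"][240:390,340:490,::-1],(600,600),interpolation=2))
E
```

```text
(no output)
```

View pics/v5.png

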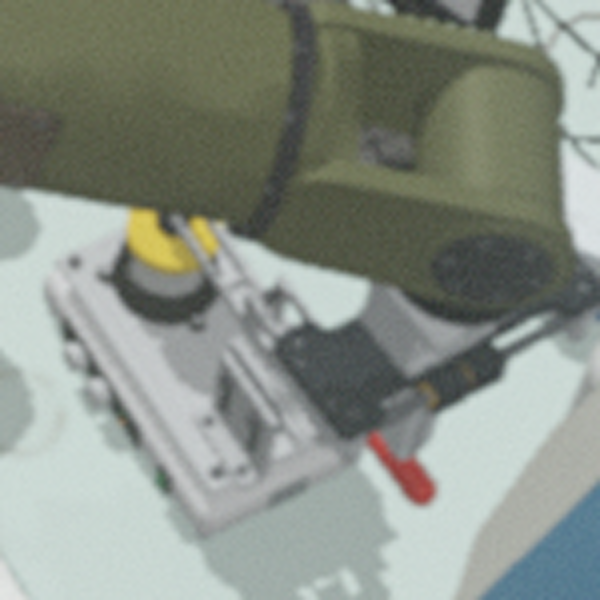

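The arm lies over the lid with the pad on it. The sleeve, at crop (400,470), is still under the finger and not yet through the dead point. I continue in 2 mm steps.

```bash
python3 -m pendant '[[[0,0,-0.2],0],[[0,0,0],0]]'; python3 -m pendant '[[[0,0,-0.2],0],[[0,0,0],0]]'; python3 -m pendant '[[[0,0,-0.2],0],[[0,0,0],0]]'
```

```text
time_s: 13.12
ee_pos: [0.5138, -0.3454, 0.2002]
eef_rot: [3.141, 0.002, 1.569]
force: [-1.8, -1.5, 8.5]
grip_width: 0.0
grip_force: 4.4
time_s: 13.28
ee_pos: [0.5137, -0.3455, 0.198]
eef_rot: [3.141, 0.002, 1.568]
force: [-1.5, -1.8, 7.1]
grip_width: 0.0005
grip_force: 3.4
time_s: 13.45
ee_pos: [0.5136, -0.3455, 0.1956]
eef_rot: [3.141, 0.001, 1.568]
force: [0.4, -2.3, 4.5]
grip_width: 0.0006
grip_force: 1.7
```

Force is falling toward the dead point. Still following it.

```bash
python3 -m pendant '[[[0,0,-0.2],0],[[0,0,0],0]]'; python3 -m pendant '[[[0,0,-0.2],0],[[0,0,0],0]]'; python3 -m pendant '[[[0,0,-0.2],0],[[0,0,0],0]]'
```

```text
time_s: 13.62
ee_pos: [0.5135, -0.3448, 0.1927]
eef_rot: [-3.141, -0.001, 1.569]
force: [0.2, 0.1, 0.3]
grip_width: 0.0003
grip_force: 0.0
time_s: 13.78
ee_pos: [0.5136, -0.3446, 0.1906]
eef_rot: [-3.141, -0.001, 1.569]
force: [0.1, 0.4, -0.5]
grip_width: 0.0003
grip_force: 0.0
time_s: 13.95
ee_pos: [0.5138, -0.3448, 0.1894]
eef_rot: [3.141, -0.0, 1.569]
force: [-0.8, 0.8, 3.0]
grip_width: 0.0006
grip_force: 1.8
```

It snapped (force fell to 0) and contact has returned. One small press will confirm the stiff stop.

```bash
python3 -m pendant '[[[0,0,-0.1],0],[[0,0,0],0]]'; python3 -m pendant '[[[0,0,-0.1],0],[[0,0,0],0]]'
```

```text
time_s: 14.12
ee_pos: [0.5139, -0.3449, 0.1889]
eef_rot: [3.141, 0.0, 1.569]
force: [-1.6, 2.0, 6.8]
grip_width: 0.0006
grip_force: 3.1
time_s: 14.28
ee_pos: [0.514, -0.3449, 0.1884]
eef_rot: [3.14, 0.001, 1.569]
force: [-1.3, 1.9, 9.9]
grip_width: 0.0006
grip_force: 4.5
```

Stiff stop confirmed at about 3 N/mm. Backing off upward and checking.

```bash
python3 -m pendant '[[[0,0,0.5],0],[[0,0,1.5],0],[[0,0,3],0],[[0,0,3],0],[[0,0,3],0],[[0,3,2],0],[[0,3.5,0],0],[[0,3.5,0],0],[[0,3.5,0],0],[[0,3.5,0],0],[[0,3.5,0],0],[[0,3.5,0],0],[[0,3.5,0],0],[[0,3.5,0],0],[[0,3.5,0],0],[[0,3.5,0],0],[[0,0,0],0],[[0,0,0],0]]'
python3 - <<'E'
from h import *
S,T=ctrl.camera("scene"),ctrl.camera("top")
cv2.imwrite("pics/v6.png",np.hstack([cv2.resize(c[:,:,::-1],(400,400),interpolation=2) for c in (S["color"][250:390,330:470],T["color"][160:300,420:560])]))
E
```

```text
time_s: 15.78
ee_pos: [0.5136, 0.0364, 0.3174]
eef_rot: [-3.141, 0.0, 1.572]
force: [0.1, 0.2, 0.3]
grip_width: 0.0003
grip_force: 0.0
```

View pics/v6.png

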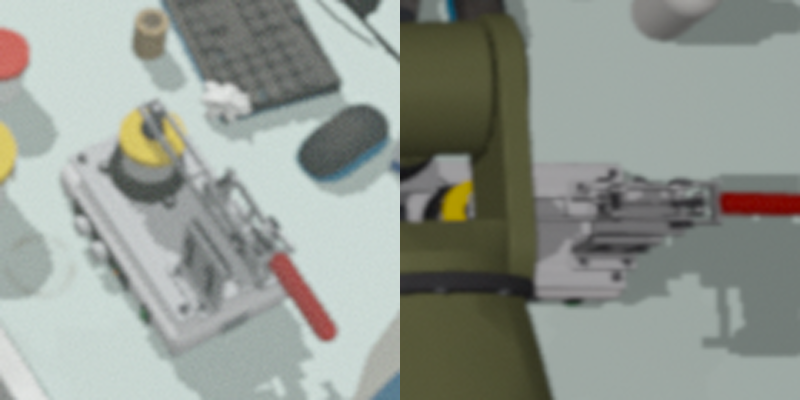

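The handle stays down and level at crop (300,295). The pad is on the upright cup's lid at (152,128), and the robot is clear.

```bash
python3 -c "
from station import ctrl
print(ctrl.hand_in())"
```

```text
the job is handed in; nothing more can be done
None
```

The yellow-lidded cup stands upright in the holder, clamped with the handle snapped over to its end stop and holding after release, and the job is handed in (about 16 s on the robot's clock, verdict not reported).

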